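# Fit a keyed filter cell on the gas purifier port and hold it home

## Task

Take the fresh filter cell (green band) out of the tray, set it upright over the port on the white gas purifier block and turn it by its knurled collar until its hidden keyways drop over the port's pins. Then push it down fully home against the port's spring and finish while still holding it there with the gripper. Leave the used cells (orange bands) and the other things on the bench where they are.

Things in the scene. Friction and masses are not known exactly. Their poses are not given: they have to be found in the camera images.
- cell: Fresh filter cell, loose, upright in the tray, 0.18 to 0.35 kg, 76 mm high, GREEN band and dot. Origin: centre of its underside; z up its axis; yaw arbitrary. From below: aluminium skirt 53 mm across (0-25 mm), dark grey knurled collar 56 mm across (25-52), white canister 47 mm across (52-76). Open below: round bore 31 mm across, 25 mm deep.
- collar (a point): Point on the cell's axis at the height to grip its knurled collar, 40 mm above its underside. Inside the skirt, unseen, are four keyways 90 degrees apart, at an angle to the cell's axes that is not told: each 8.5 mm wide, 7 mm deep radially, 12 mm high from the underside.
- port (a point): Centre of the port's round steel seat (68 mm across) on the purifier block, 49 mm above the table; z up. A spigot 27 mm across, 17 mm high stands on it, with two pins on either side of it (5 mm thick, to 20.5 mm from the axis, tops 9.5 mm above this point) whose direction varies and does not follow this pose. Fully home, the cell's underside lies on the seat, at this point.
- plunger (a joint): Brass spring plunger, 17 mm across, on the port's axis: 0 free (top 32 mm above the seat), grows downward, m; 0.007 with the cell fully home. Spring 5 N at 0, 9 N at 0.007: let go, the cell rises about 7 mm. With no keyway at the pins the cell rests on them, underside 9.5 mm over the seat; within a quarter turn either way, pressed lightly, keyways drop over them (play about 0.1 rad each way).
- block: Gas purifier block, fixed, white with a blue foot: 170 (x) x 150 (y) x 45 mm high. Origin: centre of its underside; the port lies over it. Small gauge on one corner (7 mm high), brass fittings on its +x side.
- tray: Blue tray, fixed, 100 (x) x 275 (y) x 12 mm high, 4 mm walls, floor 4 mm above the table. Origin: centre of its underside. The three cells stand in one row along its y axis, 85 mm apart; there is room for the fingers on a cell's sides towards the tray's x and -x.
- spent_a: Used filter cell, same shape as the fresh one, but ORANGE band and dot; loose in the tray; leave it. Origin: centre of its underside.
- spent_b: Second used filter cell, as spent_a; leave it.
- jar: Amber sample jar with black cap, 50 mm across, 75 mm high, loose; leave it. Origin: centre of its underside.
- spanner: Steel spanner lying flat on the bench, loose; leave it.
- mouse: Grey computer mouse, 100 x 58 x 26 mm, on its black pad; loose; leave it. Origin: centre of its underside.
- cap: Red plastic cap, 36 mm across, 14 mm high, loose; leave it. Origin: centre of its underside.

How it is judged (in metres and radians):
On the way:
1. the fresh cell is lifted clear of the tray by the fingers (z of cell in the frame of tray above 0.03 m and contact force between the fingers and cell above 0.5 N), for 0.1 s.
At the end, for the whole second after the job is handed in: The fresh cell sits on the port with its keyways over the pins: its underside within 2 mm of the seat, within 4 mm of the port's axis, upright within 0.07 rad, the spring plunger pressed more than 5 mm, at rest, and the fingers still holding or pressing it (more than 2 N) (horizontal distance between cell and port below 0.004 m and z of cell in the frame of port below 0.002 m and angle between cell's own z axis and vertical below 0.07 rad and value of joint plunger above 0.005 m and contact force between the fingers and cell above 2 N and linear speed of cell below 0.01 m/s); the arm keeps its last pose, push and grip.
It fails at once if a used cell was moved by more than 20 mm (distance of any of spent_a, spent_b from where it was at the start of the episode above 0.02 m).
It fails at once if the jar, spanner, mouse or cap was moved by more than 20 mm (distance of any of jar, spanner, mouse, cap from where it was at the start of the episode above 0.02 m).
It also fails if it takes over 48 s, if anything falls off the work surface, if the arm or the gripper's body presses on something with over 40 N, if the wrist force passes 120 N, or if a joint passes its speed limit or range.

## Robot

A 6-joint arm with a two-finger parallel gripper is mounted at the origin on the work surface. World frame = base frame: x ahead of the robot, y to its left, z up, the work surface at z = 0. Lengths are in mm, angles in rad, forces in N, time in s.
With the tool pointing down it reaches from about 400 to 925 mm from the base axis. Payload 12.5 kg.
Tool frame: the origin (TCP) lies midway between the tips of the shut fingers; the grasp point (between the pads) lies behind it (robot.grip_depth is the y of the grasp point in the tool frame, in mm); y points along the fingers, z is the direction in which the jaws open and shut, and the axes are right-handed (so a half turn about y gives the same grasp; the last joint's range is limited). The gripper opens to 95 mm and grips with 3 to 60 N. Pads are 20 mm wide; open, the fingers measure 119 mm over their backs; the gripper's body (75 mm by 180 mm) begins 59 mm behind the grasp point.
Start: joints at [1.194, 0.491, 1.559, -0, 1.092, -0.106], TCP at [167.171, 602.246, 214.661] pointing down, gripper open.
Joint ranges: [-3.1, 3.1], [-0.84, 2.19], [0.05, 2.79], [-1.13, 4.28], [0.06, 2.93], [-2.69, 2.69]. Speed limits (rad/s): [2.22, 2.22, 2.79, 3.14, 3.14, 3.14].

## Interface

Orientations are given as a rotation vector (axis times angle).
In Python, from rig import robot, grab_frame gives the robot as it stands.
- The arm moves only by the tool move_arm, never from a script. Its argument "series" is a list that holds one entry, the list of rows, each a list of 5 numbers: the opening, from -1 (shut) to 1 (fully open), so that 0 is half open, then the shift along the tool's x, y, z in mm, then the turn about the tool's y in degrees. In form: [[[fingers, tx, ty, tz, roll], ...]]. A call has 1 to 10 rows; each row is the pose to reach, as a shift and turn from the pose commanded when the call began, along the tool's axes at that moment; what a row does not reach only later rows make up. A row lasts 1/12 s, in which the tool goes at most 41.7 mm and 7.16 degrees, less where a joint would pass 70% of its speed; a pose out of reach is approached as far as the arm can. A call with a gripper value outside its range is refused whole. The fingers move at their own pace and stop on an object; "newtons" is the grip in N (left out, the last holds). Time passes only in rows, so rows that repeat a pose let the fingers close. It gives the time, the measured TCP pose, the force and the opening at its end, in the units of the state.
- robot.get_obs(): the state, without advancing time (a new reading comes with each control period).
- grab_frame(name): name is "scene" or "top"; returns a dict with "frame" (420x560x3 uint8, blue, green, red), "depth" (420x560 float32, mm along the optical axis (not along the pixel's ray), 0 where there is no reading), "intrinsics" (3x3 intrinsics, pixels), "R" (3x3) and "t" (3): a world point X has camera coordinates R X + t. Camera axes: x right, y down, z forward; pixel columns grow to the right and rows downward; lengths in mm; the calibration is good to about 2 mm. A picture is of the moment at which its call begins.
- robot.close_job(): hands the job in, once; it reports no verdict.
The state is a dict: "time_s": time; "joint_positions": joint angles; "dq": joint speeds; "tau": joint torques, N m; "ee_pos": TCP position; "tool_rot": TCP orientation; "force": force on the tool from outside, world axes, zero at the start; "wrist_torque": the same for the moment, N m; "grip_width": opening from 0.0 (shut) to 1.0 (fully open).
Only numpy, scipy, OpenCV 4.12 (cv2) and the standard library are available. Lean on these libraries where they do the work, as an engineer would, in place of code of your own. Each camera call takes 0.05 s, during which the arm holds its last target. There are 200 camera calls.

## Working session

There is one attempt and no reset: what is moved stays moved. The work goes in short steps, Python scripts to look and compute and a tool call to move; the robot and the scene stay as the last step left them, time stands still between calls to the robot, and variables do not carry over. Pictures are saved under pics/ and viewed, on a budget of 10 in all, crops included, one or two more only if the job needs it, and the job is handed in when it is done.

Besides the shell and the picture viewer there is one more tool, called as name(argument=value, ...), one argument or row to a line, values as JSON. move_arm: Moves the arm, as the interface text tells. Its arguments: {"type":"object","properties":{"series":{"type":"array","items":{"type":"array","items":{"type":"array","items":{"type":"number"}}}},"newtons":{"type":"number"}},"required":["series"]}

```bash
ls; mkdir -p pics
cat > h.py <<'E'
import numpy as np, cv2
from rig import robot, grab_frame
def load(n):
    d=np.load(f'{n}.npz'); return d
def snap(n,cam):
    f=grab_frame(cam); np.savez(f'{n}.npz',**f); cv2.imwrite(f'pics/{n}.png',f['frame']); return f
def w(f,u,v,z=None):
    K=f['intrinsics'];R=f['R'];t=f['t']
    ray=np.linalg.solve(K,[u,v,1.])
    if z is None:
        d=f['depth'][int(v),int(u)]; return R.T@(ray*d-t)
    c=-R.T@t; r=R.T@ray; return c+r*(z-c[2])/r[2]
E
python3 - <<'E'
from h import *
o=robot.get_obs(); print(o, robot.grip_depth)
for c in('scene','top'):
    f=snap(c+'0',c); print(c,(-f['R'].T@f['t']).round(),f['R'].round(2).tolist(),f['intrinsics'].round().tolist())
E
```

```text
pics
{'time_s': 0.0, 'joint_positions': array([ 1.19440103e+00,  4.91562469e-01,  1.55944906e+00,  8.38110670e-07,
        1.09166597e+00, -1.05598597e-01]), 'dq': array([ 0.00057661,  0.00081269,  0.00129665, -0.00084886,  0.00034732,
       -0.00147532]), 'tau': array([-3.64022606e-03, -6.12639070e+01, -2.58183968e+01,  6.91751833e-02,
        4.81904950e-02, -5.62737262e-05]), 'ee_pos': array([167.07734847, 602.01078959, 214.06006486]), 'tool_rot': array([-1.56137854,  0.21280129, -0.21239236]), 'force': array([-0.88818618, -0.47129269, -0.3609656 ]), 'wrist_torque': array([0.0431922 , 0.01022852, 0.0209873 ]), 'grip_width': 0.9987573607158226} -18.8
scene [1287.  -13. 1171.] [[-0.05, 1.0, -0.02], [0.86, 0.04, -0.51], [-0.51, -0.04, -0.86]] [[440.0, 0.0, 281.0], [0.0, 440.0, 203.0], [0.0, 0.0, 1.0]]
top [480. -70. 985.] [[0.02, -1.0, -0.01], [-0.99, -0.02, -0.12], [0.12, 0.01, -0.99]] [[385.0, 0.0, 279.0], [0.0, 385.0, 207.0], [0.0, 0.0, 1.0]]
```

View pics/top0.png

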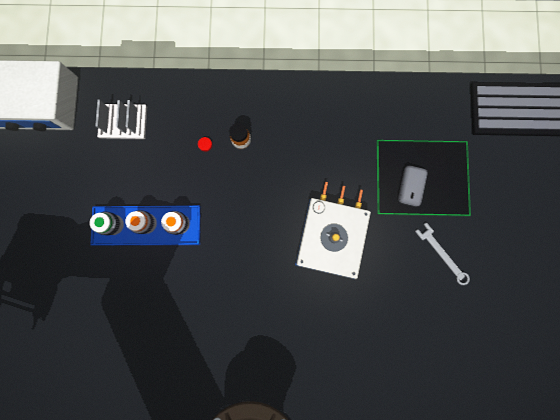

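View pics/scene0.png

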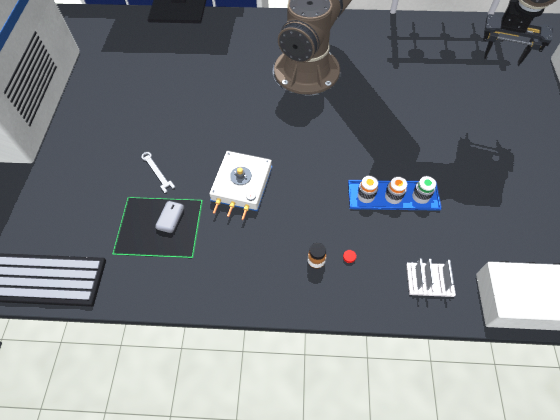

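The top view shows the green cell at (100,223), orange cells at (137,221) and (173,222), the port at (335,238). In the scene view the green cell is at (427,184) and the port at (240,174). I'll use enlarged crops for accuracy.

Run:
```python
from h import *
a=load('top0');b=load('scene0')
def crop(f,u,v,s,k): return cv2.resize(f['frame'][v-s:v+s,u-s:u+s],None,fx=k,fy=k,interpolation=cv2.INTER_CUBIC)
T=[crop(a,105,225,25,8)[:,:400],crop(a,335,238,25,8)]
S=[crop(b,425,188,25,8),crop(b,240,176,25,8)]
cv2.imwrite('pics/c1.png',cv2.resize(np.vstack([np.hstack(T),np.hstack(S)]),(600,600)))
# green blobs & depth points
for n,f,box in(('top',a,(200,245,85,205)),('scene',b,(170,215,340,445))):
    r0,r1,c0,c1=box; im=cv2.cvtColor(f['frame'],cv2.COLOR_BGR2HSV)[r0:r1,c0:c1]
    for nm,lo,hi in(('g',45,85),('o',5,25)):
        m=((im[...,0]>lo)&(im[...,0]<hi)&(im[...,1]>120)&(im[...,2]>70)).astype(np.uint8)
        k,l,s,c=cv2.connectedComponentsWithStats(m)
        for i in range(1,k):
            if s[i,4]>15:
                u,v=c[i]+[c0,r0]; print(n,nm,s[i,4],u.round(1),v.round(1),w(f,u,v).round(1),w(f,u,v,80).round(1))
```

```text
top g 67 98.8 221.9 [545.1 364.1  80.7] [545.1 364.5  80. ]
top o 37 144.2 221.9 [547.4 257.1  79. ] [547.3 256.7  80. ]
top o 27 179.7 222.4 [547.6 172.6  79.4] [547.6 172.4  80. ]
top o 78 134.6 220.5 [549.9 278.7  82.6] [550.2 279.7  80. ]
top o 76 170.5 221.0 [550.4 193.9  81.9] [550.6 194.5  80. ]
scene g 30 427.7 182.0 [546.2 364.6  82.2] [544.7 365.3  80. ]
scene g 19 425.1 190.1 [567.8 357.3  71.6] [573.3 354.4  80. ]
scene o 37 398.4 182.4 [552.3 278.2  83.6] [549.8 279.2  80. ]
scene o 28 367.6 189.4 [573.8 188.5  73.4] [578.1 187.2  80. ]
scene o 28 395.7 190.4 [575.4 270.   76. ] [578.1 269.   80. ]
```

View pics/c1.png

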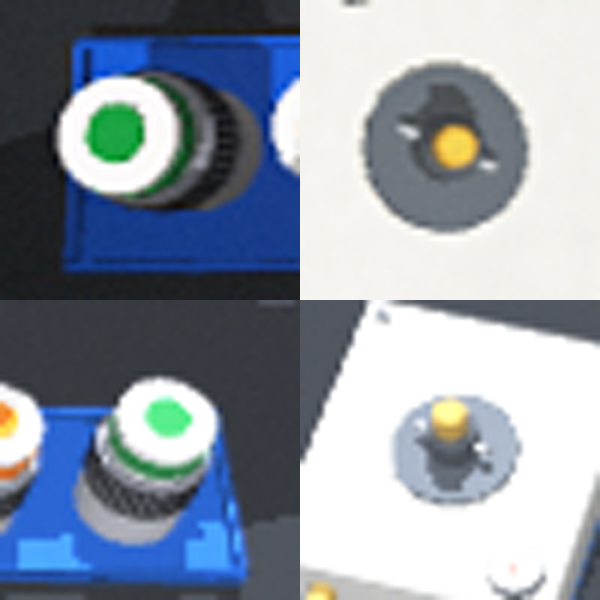

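The crops give the green cell's white top (disc centre, top px ≈ (99.2,222.2)) and the port seat (top ≈ (333.7,236.9), scene ≈ (240.6,175.4)). The pins run slanted, about 22° off the y axis.

Run:
```python
from h import *
a=load('top0');b=load('scene0')
P=lambda f:f['intrinsics']@np.c_[f['R'],f['t']]
def tri(pa,pb):
    X=cv2.triangulatePoints(P(a),P(b),np.array(pa,float),np.array(pb,float))[:,0];return (X[:3]/X[3]).round(1)
print('dot',tri((98.8,221.9),(427.6,182.0)))
print('port',tri((333.75,236.9),(240.6,175.4)), w(a,333.75,236.9,49),w(b,240.6,175.4,49))
print('disc top',w(a,99.25,222.2,80))
for p in((377.5,130),(407,130)):pass
print('pins',w(a,310+106/6,213+130/6,58),w(a,310+187/6,213+165/6,58))
# tray floor/edges via blue mask, top view
im=cv2.cvtColor(a['frame'],cv2.COLOR_BGR2HSV);m=cv2.inRange(im,(105,150,60),(125,255,255));m[:195]=0;m[255:]=0;m[:,:85]=0;m[:,210:]=0
r=cv2.minAreaRect(cv2.findNonZero(m));print(r);print('tray c',w(a,*r[0],12),[w(a,*q,12).round() for q in cv2.boxPoints(r)])
# cell sides: depth pts above 60
v,u=np.mgrid[200:245,85:125];pts=np.array([w(a,x,y) for x,y in zip(u.ravel(),v.ravel())]);q=pts[(pts[:,2]>74)]
print('top pts',(q.min(0)+q.max(0))/2,q.min(0),q.max(0),np.median(q[:,2]))
from scipy.spatial.transform import Rotation as R
o=robot.get_obs();M=R.from_rotvec(o['tool_rot']).as_matrix();print(M.round(3))
```

```text
dot [545.1 364.5  80.5]
port [ 522.1 -195.6   46.9] [ 522.03804236 -195.41514895   49.        ] [ 523.5597788  -195.13264723   49.        ]
disc top [544.45967419 363.34822955  80.        ]
pins [ 526.70933372 -179.58263388   58.        ] [ 513.36496456 -212.01604217   58.        ]
((144.95269775390625, 225.02439880371094), (39.28293228149414, 110.34931945800781), 89.31793975830078)
tray c [544.35602862 278.85532027  12.        ] [array([590., 424.,  12.]), array([599., 141.,  12.]), array([499., 136.,  12.]), array([490., 415.,  12.])]
top pts [523.52804658 158.99370735 529.82090463] [480.32308489 -70.1971366   74.30639407] [566.73300826 388.18455129 985.3354152 ] 79.96986216947067
[[ 0.964 -0.     0.268]
 [-0.268 -0.001  0.964]
 [-0.    -1.    -0.001]]
```

move_arm(
  series=[
    [[1, 428, 0, -128, 72.8], [1, 428, 0, -128, 72.8], [1, 428, 0, -128, 72.8], [1, 428, 0, -128, 72.8], [1, 428, 0, -128, 72.8], [1, 428, 0, -128, 72.8], [1, 428, 0, -128, 72.8], [1, 428, 0, -128, 72.8], [1, 428, 0, -128, 72.8], [1, 428, 0, -128, 72.8]],
  ],
  newtons=30,
)

```text
time_s: 0.93
ee_pos: [521.3, 378.9, 214.4]
tool_rot: [-1.23, 1.177, -1.177]
force: [0.4, 0.7, 0.1]
grip_width: 1.0
```

```bash
cat >> h.py <<'E'
from scipy.spatial.transform import Rotation as Ro
def shift(p,yaw=None):
    o=robot.get_obs();M=Ro.from_rotvec(o['tool_rot']).as_matrix()
    y=np.degrees(np.arctan2(M[1,2],M[0,2]))
    print('ee',o['ee_pos'].round(1),'yaw',y.round(1),'F',o['force'].round(1),'grip',round(o['grip_width'],3),'shift',(M.T@(np.array(p)-o['ee_pos'])).round(1),'roll',None if yaw is None else round(y-yaw,1),M.round(3).tolist(),o['time_s'])
E
python3 -c "
from h import *
shift([545,364,150],1.7)"
```

```text
ee [521.3 378.9 214.4] yaw 2.5 F [0.4 0.7 0.1] grip 1.0 shift [15.9 64.4 23. ] roll 0.8 [[0.044, -0.0, 0.999], [-0.999, -0.0, 0.044], [0.0, -1.0, -0.0]] 0.9333
```

move_arm(
  series=[
    [[1, 16, 20, 23, 0.8], [1, 16, 40, 23, 0.8], [1, 16, 70, 23, 0.8], [1, 16, 95, 23, 0.8], [1, 16, 95, 23, 0.8], [1, 16, 95, 23, 0.8]],
  ],
)

```text
time_s: 1.43
ee_pos: [543.3, 365.4, 118.9]
tool_rot: [-1.228, 1.184, -1.182]
force: [0.5, 1.0, -0.5]
grip_width: 1.0
```

Run:
```python
from h import *
shift([545,364,25],1.7)
a=snap('top1','top');b=snap('scene1','scene')
A=cv2.resize(a['frame'][160:260,40:190],None,fx=4,fy=4,interpolation=2)
B=cv2.resize(b['frame'][130:220,350:470],None,fx=5,fy=5,interpolation=2)
cv2.imwrite('pics/c2.png',np.hstack([cv2.resize(A,(400,300)),cv2.resize(B,(400,300))]))
```

```text
ee [543.3 365.4 118.9] yaw 2.1 F [ 0.5  1.  -0.5] grip 1.0 shift [ 1.4 93.9  1.9] roll 0.4 [[0.036, -0.002, 0.999], [-0.999, -0.001, 0.036], [0.001, -1.0, -0.002]] 1.4333
```

View pics/c2.png

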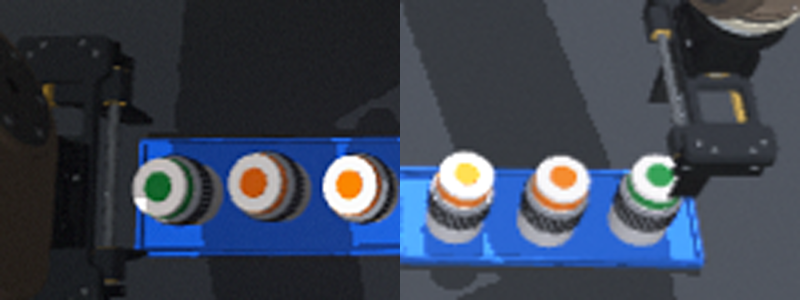

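The gripper straddles the green cell along the tray's x; the fingers are clear of the orange cells. Descending and gripping.

move_arm(
  series=[
    [[1, 1, 30, 1, 0], [1, 1, 60, 1, 0], [1, 1, 85, 1, 0], [1, 1, 94, 1, 0], [1, 1, 94, 1, 0], [-1, 1, 94, 1, 0], [-1, 1, 94, 1, 0], [-1, 1, 94, 1, 0], [-1, 1, 94, 1, 0], [-1, 1, 94, 1, 0]],
  ],
  newtons=35,
)

```text
time_s: 2.37
ee_pos: [545.0, 364.8, 26.6]
tool_rot: [-1.225, 1.182, -1.183]
force: [0.5, 0.2, -0.1]
grip_width: 0.711
```

move_arm(
  series=[
    [[-1, 0, 0, 0, 0], [-1, 0, 0, 0, 0], [-1, 0, 0, 0, 0]],
  ],
)

```text
time_s: 2.62
ee_pos: [545.0, 364.8, 26.1]
tool_rot: [-1.225, 1.182, -1.183]
force: [0.6, -1.2, 4.1]
grip_width: 0.583
```

```bash
python3 -c "
from h import *
shift([545,364,165],1.7)"
```

```text
ee [545.  364.8  26.1] yaw 2.1 F [ 0.6 -1.2  4.1] grip 0.583 shift [ 7.000e-01 -1.389e+02  1.000e-01] roll 0.4 [[0.036, 0.001, 0.999], [-0.999, 0.0, 0.036], [-0.0, -1.0, 0.001]] 2.6167
```

move_arm(
  series=[
    [[-1, 0, 0, 0, 0], [-1, 0, 0, 0, 0], [-1, 0, -30, 0, 0], [-1, 0, -60, 0, 0], [-1, 0, -100, 0, 0], [-1, 0, -140, 0, 0], [-1, 0, -140, 0, 0], [-1, 0, -140, 0, 0]],
  ],
  newtons=50,
)

```text
time_s: 3.28
ee_pos: [545.0, 364.9, 167.5]
tool_rot: [-1.223, 1.181, -1.183]
force: [0.1, 0.2, -2.9]
grip_width: 0.582
```

Run:
```python
from h import *
shift([522.5,-195.5,166])
a=snap('top2','top');b=snap('scene2','scene')
A=cv2.resize(a['frame'][160:260,20:170],(400,267),interpolation=2)
B=cv2.resize(b['frame'][100:220,360:480],(400,400),interpolation=2)
cv2.imwrite('pics/c3.png',np.hstack([np.pad(A,((0,133),(0,0),(0,0))),B]))
```

```text
ee [545.  364.9 167.5] yaw 2.1 F [ 0.1  0.2 -2.9] grip 0.582 shift [ 5.593e+02  5.000e-01 -4.270e+01] roll None [[0.036, 0.003, 0.999], [-0.999, 0.002, 0.036], [-0.002, -1.0, 0.003]] 3.2833
```

View pics/c3.png

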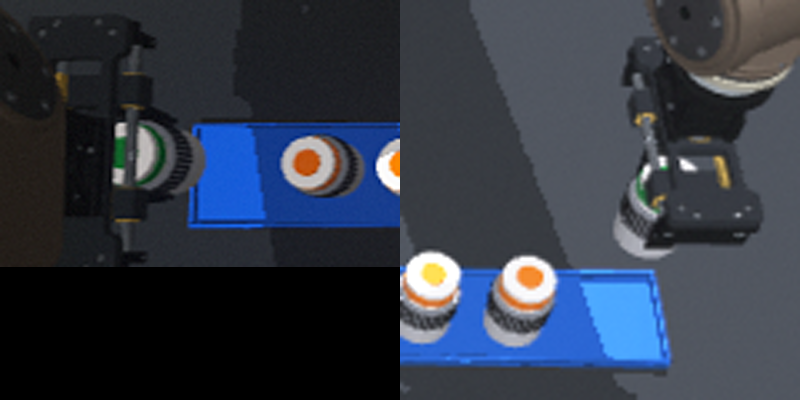

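The cell is held upright in the fingers and clear of the tray. Carrying it to the port.

move_arm(
  series=[
    [[-1, 559, 0, -42.7, 0], [-1, 559, 0, -42.7, 0], [-1, 559, 0, -42.7, 0], [-1, 559, 0, -42.7, 0], [-1, 559, 0, -42.7, 0], [-1, 559, 0, -42.7, 0], [-1, 559, 0, -42.7, 0], [-1, 559, 0, -42.7, 0], [-1, 559, 0, -42.7, 0], [-1, 559, 0, -42.7, 0]],
  ],
)

```text
time_s: 4.22
ee_pos: [526.6, -53.5, 163.8]
tool_rot: [-1.228, 1.185, -1.18]
force: [1.1, -0.7, -1.4]
grip_width: 0.584
```

```bash
python3 -c "
from h import *
shift([522.5,-195,120],1.7)"
```

```text
ee [526.6 -53.5 163.8] yaw 2.1 F [ 1.1 -0.7 -1.4] grip 0.584 shift [141.3  43.7  -9.1] roll 0.4 [[0.036, -0.003, 0.999], [-0.999, 0.001, 0.036], [-0.001, -1.0, -0.003]] 4.2167
```

move_arm(
  series=[
    [[-1, 40, 0, -3, 0], [-1, 80, 0, -6, 0], [-1, 120, 0, -9, 0], [-1, 140, 0, -9, 0], [-1, 140, 20, -9, 0], [-1, 140, 43, -9, 0], [-1, 140, 43, -9, 0], [-1, 140, 43, -9, 0]],
  ],
)

```text
time_s: 4.88
ee_pos: [523.0, -191.5, 120.8]
tool_rot: [-1.227, 1.187, -1.179]
force: [0.5, 0.6, -1.2]
grip_width: 0.586
```

Run:
```python
from h import *
shift([522.5,-195,93],1.7)
a=snap('top3','top');b=snap('scene3','scene')
A=cv2.resize(a['frame'][185:285,280:380],(400,400),interpolation=2)
B=cv2.resize(b['frame'][120:200,195:275],(400,400),interpolation=2)
cv2.imwrite('pics/c4.png',np.hstack([A,B]))
```

```text
ee [ 523.  -191.5  120.8] yaw 2.1 F [ 0.5  0.6 -1.2] grip 0.586 shift [ 3.6 27.8 -0.5] roll 0.4 [[0.036, -0.004, 0.999], [-0.999, 0.002, 0.036], [-0.002, -1.0, -0.004]] 4.8833
```

View pics/c4.png

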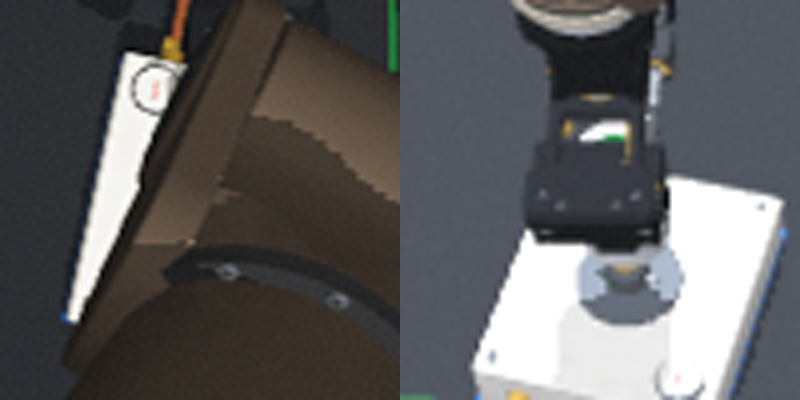

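The cell hangs right over the port (seat ring around (630,285), cell skirt at (632,250), about 3–4 mm short in y, as measured). Correct and lower.

move_arm(
  series=[
    [[-1, 3.6, 0, -0.5, 0], [-1, 3.6, 0, -0.5, 0], [-1, 3.6, 10, -0.5, 0], [-1, 3.6, 20, -0.5, 0], [-1, 3.6, 27, -0.5, 0], [-1, 3.6, 27, -0.5, 0], [-1, 3.6, 27, -0.5, 0]],
  ],
)

```text
time_s: 5.57
ee_pos: [523.4, -195.4, 94.8]
tool_rot: [-1.226, 1.184, -1.181]
force: [-0.2, 0.1, -2.4]
grip_width: 0.581
```

```bash
python3 -c "
from h import *
shift([522.5,-195,82],1.7)"
```

```text
ee [ 523.4 -195.4   94.8] yaw 2.1 F [-0.2  0.1 -2.4] grip 0.581 shift [-0.4 12.8 -0.8] roll 0.4 [[0.036, -0.001, 0.999], [-0.999, 0.001, 0.036], [-0.001, -1.0, -0.001]] 5.5667
```

move_arm(
  series=[
    [[-1, -0.4, 3, -0.6, 0], [-1, -0.4, 6, -0.6, 0], [-1, -0.4, 8, -0.6, 0], [-1, -0.4, 9, -0.6, 0], [-1, -0.4, 9, -0.6, 0], [-1, -0.4, 9, -0.6, 0]],
  ],
)

```text
time_s: 6.07
ee_pos: [523.1, -195.2, 86.7]
tool_rot: [-1.226, 1.183, -1.183]
force: [-0.3, 0.3, -2.5]
grip_width: 0.583
```

move_arm(
  series=[
    [[-1, 0, 2, 0, 0], [-1, 0, 4, 0, 0], [-1, 0, 5, 0, 0], [-1, 0, 6, 0, 0], [-1, 0, 7, 0, 0], [-1, 0, 7, 0, 0], [-1, 0, 7, 0, 0]],
  ],
)

```text
time_s: 6.65
ee_pos: [523.1, -195.2, 80.2]
tool_rot: [-1.226, 1.182, -1.183]
force: [-2.0, 1.7, 5.8]
grip_width: 0.582
```

Contact at TCP z 80.2 matches the underside resting on the pins (expected 80.6). Now turning under light pressure.

move_arm(
  series=[
    [[-1, 0, 0.5, 0, 4], [-1, 0, 0.5, 0, 8], [-1, 0, 0.5, 0, 12], [-1, 0, 0.5, 0, 12]],
  ],
)

```text
time_s: 6.98
ee_pos: [523.0, -195.2, 79.2]
tool_rot: [-1.12, 1.338, -1.338]
force: [-0.6, 1.9, -0.1]
grip_width: 0.583
```

```bash
python3 -c "
from h import *
shift([523.1,-195.2,79]);print(robot.get_obs()['wrist_torque'])"
```

```text
ee [ 523.  -195.2   79.2] yaw -10.1 F [-0.6  1.9 -0.1] grip 0.583 shift [0.  0.2 0.1] roll None [[-0.176, 0.0, 0.984], [-0.984, 0.0, -0.176], [-0.0, -1.0, 0.0]] 6.9833
[-0.0030309   0.20181893 -0.01221062]
```

move_arm(
  series=[
    [[-1, 0, 0.7, 0, 0], [-1, 0, 1.4, 0, 0], [-1, 0, 1.4, 0, 0]],
  ],
)

```text
time_s: 7.23
ee_pos: [522.6, -195.0, 77.7]
tool_rot: [-1.123, 1.335, -1.334]
force: [-3.9, 0.7, 3.9]
grip_width: 0.583
```

move_arm(
  series=[
    [[-1, 0, 0.7, 0, 0], [-1, 0, 1.4, 0, 0], [-1, 0, 2, 0, 0], [-1, 0, 2, 0, 0]],
  ],
)

```text
time_s: 7.57
ee_pos: [522.6, -195.0, 75.9]
tool_rot: [-1.123, 1.336, -1.334]
force: [-3.6, 1.4, 5.3]
grip_width: 0.578
```

```bash
python3 -c "
from h import *
shift([523.1,-195.2,79]);print(robot.get_obs()['wrist_torque'])"
```

```text
ee [ 522.6 -195.    75.9] yaw -9.9 F [-3.6  1.4  5.3] grip 0.578 shift [ 0.1 -3.1  0.5] roll None [[-0.171, -0.001, 0.985], [-0.985, 0.0, -0.171], [-0.0, -1.0, -0.001]] 7.5667
[ 0.1273028   1.00688824 -0.10211738]
```

Force grows at the spring's rate, so the keyways have dropped. I'll relieve the side load and push home.

move_arm(
  series=[
    [[-1, 0, 1, -0.6, 0], [-1, 0, 2, -0.8, 0], [-1, 0, 3, -0.8, 0], [-1, 0, 4, -0.8, 0], [-1, 0, 4, -0.8, 0], [-1, 0, 4, -0.8, 0]],
  ],
)

```text
time_s: 8.07
ee_pos: [522.5, -195.0, 72.1]
tool_rot: [-1.122, 1.334, -1.335]
force: [-1.8, 1.6, 5.7]
grip_width: 0.585
```

move_arm(
  series=[
    [[-1, 0, 0.5, -0.3, 0], [-1, 0, 1, -0.3, 0], [-1, 0, 1.5, -0.3, 0], [-1, 0, 1.5, -0.3, 0], [-1, 0, 1.5, -0.3, 0]],
  ],
)

```text
time_s: 8.48
ee_pos: [522.5, -195.1, 71.1]
tool_rot: [-1.122, 1.333, -1.336]
force: [-1.2, 2.1, 11.8]
grip_width: 0.579
```

move_arm(
  series=[
    [[-1, 0, 0.5, 0, 0], [-1, 0, 1, 0, 0], [-1, 0, 1, 0, 0], [-1, 0, 1, 0, 0], [-1, 0, 1, 0, 0], [-1, 0, 1, 0, 0]],
  ],
)

```text
time_s: 8.98
ee_pos: [522.5, -195.1, 71.0]
tool_rot: [-1.122, 1.333, -1.336]
force: [-4.8, 3.3, 23.5]
grip_width: 0.581
```

Run:
```python
from h import *
shift([522.5,-195,71.1]);print(robot.get_obs()['wrist_torque'])
b=snap('scene4','scene')
cv2.imwrite('pics/c5.png',cv2.resize(b['frame'][130:210,190:290],(750,600),interpolation=2))
```

```text
ee [ 522.5 -195.1   71. ] yaw -9.9 F [-4.8  3.3 23.5] grip 0.581 shift [-0.1 -0.1 -0. ] roll None [[-0.171, 0.002, 0.985], [-0.985, -0.001, -0.171], [0.0, -1.0, 0.002]] 8.9833
[ 0.60701044  1.22373727 -0.07863113]
```

View pics/c5.png

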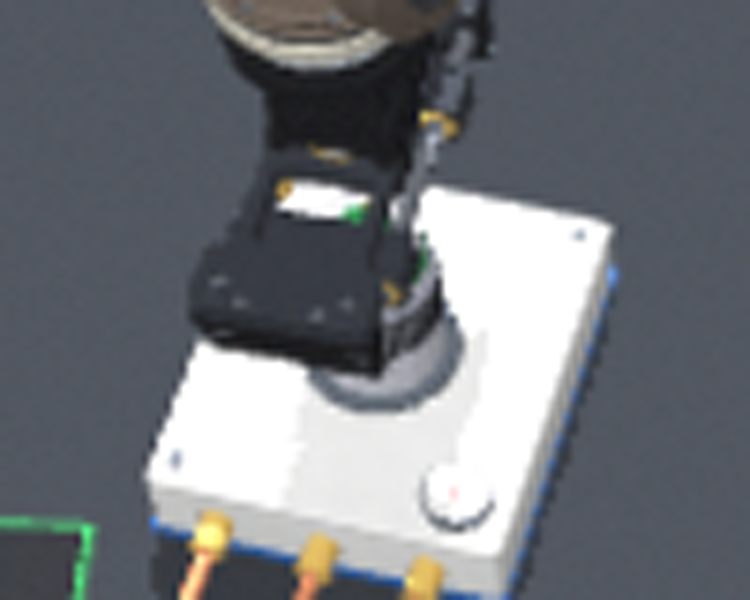

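The cell's skirt sits flat on the seat ring, centred at about (385,370), and it stopped firmly at the predicted height. Handing in.

```bash
python3 -c "
from h import *
print(robot.close_job())"
```

```text
the job is handed in; nothing more can be done
None
```

The fresh green-band cell is on the port, pushed down against the spring, and I handed the job in at about 9 s with the gripper still holding it. No verdict came back, so this rests on my own checks.

- **Grip:** I took the cell by its collar across the tray's x axis. The fingers stopped at about 55 mm on the 56 mm collar, and the lifted cell was seen clear of the tray.
- **Keyways:** The cell first rested on the pins at TCP z 80.2 mm (80.6 expected). After a 12° turn the contact force vanished. Pushing on then met a force consistent with the spring.
- **Fully home:** The cell stopped hard at TCP z 71.0 mm, where 71.1 was predicted from the 49 mm seat height. The push was about 24 N.
- **Last picture:** It shows the skirt flat and centred on the seat ring, with the gripper holding on.

Two things did not quite agree:
- **Port position:** The two cameras differed by about 1.5 mm in x. This showed up as a side force of about 4 N, which I eased by shifting about 1 mm, though about 5 N was back under the final push.
- **Unseen and unchecked:** The plunger travel and keyways cannot be seen, so they are inferred from height and force. I took no final full picture of the other objects, but no move came near them except the descent beside the used cell. The picture after the lift showed both used cells still standing in the tray.

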